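Feel the dressed rim of a pressure-cooker pot

ROBOT

A 6-joint arm with a two-finger parallel gripper is mounted at the origin on the work surface. World frame = base frame: x ahead of the robot, y to its left, z up, the work surface at z = 0. Lengths are in m, angles in rad, forces in N, time in s.
With the tool pointing down it reaches from about 0.375 to 0.925 m from the base axis. Payload 5.7 kg.
Tool frame: the origin (TCP) lies where the fingers leave the gripper's body, on its centre line; the fingertips stand 80 mm ahead of it and the grasp point (between the pads) lies 61 mm ahead of it; y points along the fingers, z is the direction in which the jaws open and shut, and the axes are right-handed (so a half turn about y gives the same grasp; the last joint's range is limited). The gripper opens to 88 mm and grips with 3 to 60 N. Pads are 20 mm wide; open, the fingers measure 115 mm over their backs; the gripper's body (75 mm by 178 mm) begins 61 mm behind the grasp point.
Start: joints at [1.165, 0.359, 1.51, -0, 1.272, -0.115], TCP at [0.172, 0.575, 0.303] pointing down, gripper open.
Joint ranges: [-2.97, 2.97], [-1.01, 2.36], [0.21, 2.38], [-0.96, 4.11], [0.2, 2.71], [-2.98, 2.98]. Speed limits (rad/s): [2.39, 2.39, 3.14, 3.14, 3.14, 3.14].

INTERFACE

Orientations are given as a unit quaternion [w, x, y, z].
In Python, from plant import status, optics, ticket gives the robot as it stands.
- The arm moves only by the shell command python3 -m inch 'ROWS'. ROWS is JSON, a list that holds one entry, the list of rows, each a list of 7 numbers: the turn, a rotation vector about the tool's x, y, z in rad, then the shift along the tool's x, y, z in m, then the closure in counts, from 0 (fully open) to 255 (shut). In form: [[[rx, ry, rz, x, y, z, fingers], ...]]. A call has 1 to 12 rows; each row is the pose to reach, as a shift and turn from the pose measured when the call began, along the tool's axes at that moment; what a row does not reach only later rows make up. A row lasts 1/8 s, in which the tool goes at most 62.5 mm and 10.7 degrees, less where a joint would pass 70% of its speed; a pose out of reach is approached as far as the arm can. A call with a gripper value outside its range is refused whole. The fingers move at their own pace and stop on an object; the grip force is fixed at half the most. Time passes only in rows, so rows that repeat a pose let the fingers close. It gives the time, the measured TCP pose, the force and the opening at its end, in the units of the state.
- status.read_state(): the state, without advancing time (a new reading comes with each control period).
- optics.get_image(name): name is "scene" or "top" or "wrist"; returns a dict with "image" (480x640x3 uint8, red, green, blue), "range_z" (480x640 float32, m along the optical axis (not along the pixel's ray), 0 where there is no reading), "mtx" (3x3 intrinsics, pixels), "R" (3x3) and "t" (3): a world point X has camera coordinates R X + t. Camera axes: x right, y down, z forward; pixel columns grow to the right and rows downward; lengths in m; the calibration is good to about 2 mm. The wrist camera is an equidistant fisheye: a pixel r from the principal point sees the ray r / f radians off the axis. A picture is of the moment at which its call begins.
- ticket.finish_job(): hands the job in, once; it reports no verdict.
The state is a dict: "clock": time; "joint_positions": joint angles; "qd": joint speeds; "joint_torque": joint torques, N m; "tcp_pos": TCP position; "orientation": TCP orientation; "contact_force": force on the tool from outside, world axes, zero at the start; "torque": the same for the moment, N m; "finger_gap": opening from 0.0 (shut) to 1.0 (fully open).
Only numpy, scipy, OpenCV 4.12 (cv2) and the standard library are available. Lean on these libraries where they do the work, as an engineer would, in place of code of your own. Each camera call takes 0.05 s, during which the arm holds its last target.

TASK

A burr has just been stoned off the sealing rim of one of the two pots; a blue pencil line with a green dot and a red dot at its ends marks the repair. With the fingertips held together, feel it over: lightly touch the flat rim at the green dot and run the fingertips along the blue pencil line, touching all the way, to the red dot, then take the hand clear. Do not press hard, do not shift or lift the pot, and leave everything else where it lies.

Things in the scene. Friction and masses are not known exactly. Their poses are not given: they have to be found in the camera images.
- pot: Polished steel pot, loose, about 1.8 kg, 216 mm wide, 125 mm high, open. Its top is a flat level rigid ring (sealing rim) 86 to 105 mm from the axis. On it a green and a red flat dot (16 mm) end a blue pencil line a third of the way round. Black handle opposite the line, below the rim (to 110 mm high), its tip 258 mm from the axis. Origin: centre of underside; z up, x towards the handle.
- plain_pot: A second pot of the same size and shape, with no dots and no line; loose; not to be touched. Origin: centre of the underside; x towards its handle.
- lid: Loose pot lid lying on the bench, 212 mm across, 64 mm high at its brass valve, with a black handle reaching 215 mm from the centre along its x. Origin: centre of the underside.
- weight_valve: Loose brass valve weight standing on the bench, 32 mm across, 43 mm high. Origin: centre of the underside.
- paste_tin: Loose tin of polishing paste, 72 mm across, 60 mm high. Origin: centre of the underside.
- screwdriver: Loose screwdriver with orange handle lying on the bench, 190 mm long along its x, 26 mm high. Origin: under its middle.
- dressing_stone: Loose hand stone lying on the bench, 100 x 30 x 24 mm, long along its x. Origin: centre of the underside.
- rim_1 (a point): Point on the flat top face of the marked pot's rim, at its full height (125 mm above the bench) and on the rim's centre line, 95 mm from the pot's axis. Centre of the green dot: where the stroke begins.
- rim_2 (a point): Point on the flat top face of the marked pot's rim, at its full height (125 mm above the bench) and on the rim's centre line, 95 mm from the pot's axis. On the blue line, 1/6 of the way from the green dot to the red (20 degrees, 33 mm, from one point to the next).
- rim_3 (a point): Point on the flat top face of the marked pot's rim, at its full height (125 mm above the bench) and on the rim's centre line, 95 mm from the pot's axis. On the blue line, 2/6 of the way from the green dot to the red (20 degrees, 33 mm, from one point to the next).
- rim_4 (a point): Point on the flat top face of the marked pot's rim, at its full height (125 mm above the bench) and on the rim's centre line, 95 mm from the pot's axis. On the blue line, 3/6 of the way from the green dot to the red (20 degrees, 33 mm, from one point to the next).
- rim_5 (a point): Point on the flat top face of the marked pot's rim, at its full height (125 mm above the bench) and on the rim's centre line, 95 mm from the pot's axis. On the blue line, 4/6 of the way from the green dot to the red (20 degrees, 33 mm, from one point to the next).
- rim_6 (a point): Point on the flat top face of the marked pot's rim, at its full height (125 mm above the bench) and on the rim's centre line, 95 mm from the pot's axis. On the blue line, 5/6 of the way from the green dot to the red (20 degrees, 33 mm, from one point to the next).
- rim_7 (a point): Point on the flat top face of the marked pot's rim, at its full height (125 mm above the bench) and on the rim's centre line, 95 mm from the pot's axis. Centre of the red dot: where the stroke ends.

How it is judged:
By the outcome, as a careful person would: the job done as asked, in the order asked, and still so for the second after the job is handed in, with the robot touching nothing.
It also fails if it takes over 58 s, if anything falls off the work surface, if the arm or the gripper's body presses on something with over 40 N, if the wrist force passes 120 N, or if a joint passes its speed limit or range.

## Working session

There is one attempt and no reset: what is moved stays moved. The work goes in short steps, Python scripts to look and compute and a shell command to move; the robot and the scene stay as the last step left them, time stands still between calls to the robot, and variables do not carry over. Pictures are saved under pics/ and viewed, and the job is handed in when it is done.

```bash
ls; mkdir -p pics
python3 - <<'E'
from plant import status, optics
import cv2
print(status.read_state())
for n in ("scene","top","wrist"):
    d=optics.get_image(n)
    cv2.imwrite(f"pics/{n}0.png",d["image"][:,:,::-1])
    import numpy as np
    np.savez(f"pics/{n}0.npz",**{k:d[k] for k in d if k!='name'})
    print(n,d["mtx"],d["R"],d["t"])
E
```

```text
pics
{'clock': 0.0, 'joint_positions': array([ 1.16487969e+00,  3.59438006e-01,  1.51147042e+00, -6.01177272e-06,
        1.27251307e+00, -1.15067253e-01]), 'qd': array([-0.00157281,  0.00159671, -0.00077991,  0.00027129, -0.00028083,
        0.00038306]), 'joint_torque': array([-2.35042033e-03, -5.15359998e+01, -2.70732200e+01,  6.74727000e-02,
        3.48013896e-02, -1.11829288e-04]), 'tcp_pos': array([0.17182131, 0.57427166, 0.30183491]), 'orientation': array([-0.69901738,  0.70026798, -0.10263263,  0.10230348]), 'contact_force': array([ 0.04439656, -0.73991523, -0.40170624]), 'torque': array([-0.03197499, -0.05988395,  0.00131107]), 'finger_gap': 0.9986307677573815}
scene [[522.79726516   0.         313.52488861]
 [  0.         522.79726516 241.13965434]
 [  0.           0.           1.        ]] [[-0.10451013  0.99451789 -0.00343603]
 [ 0.54118735  0.05397203 -0.8391682 ]
 [-0.83438234 -0.08956111 -0.54386113]] [ 0.04493707 -0.17831261  1.62864398]
top [[507.06497323   0.         320.93854501]
 [  0.         507.06497323 236.22643503]
 [  0.           0.           1.        ]] [[ 0.00905089 -0.99985264  0.01458688]
 [-0.99657806 -0.01021788 -0.082023  ]
 [ 0.08215996 -0.01379459 -0.99652368]] [-0.01555042  0.49364841  1.15673158]
wrist [[371.64829954   0.         320.44413222]
 [  0.         371.64829954 242.62324745]
 [  0.           0.           1.        ]] [[ 0.28682506  0.95798183 -0.00148573]
 [ 0.92668096 -0.27705953  0.25396933]
 [ 0.24288636 -0.07422156 -0.96721113]] [-0.59916157 -0.03023755  0.39057384]
```

View pics/scene0.png

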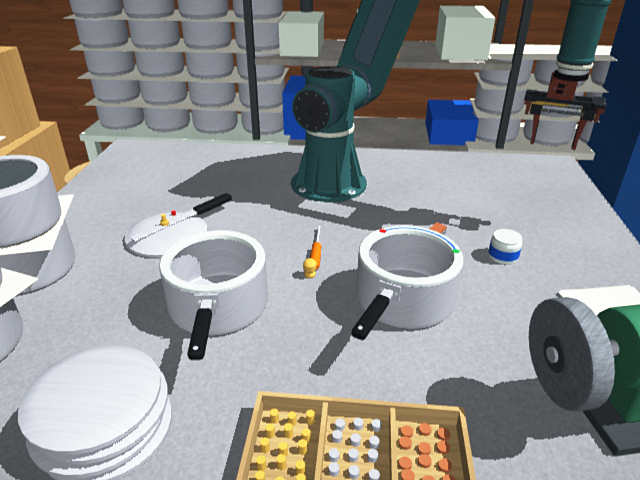

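View pics/top0.png

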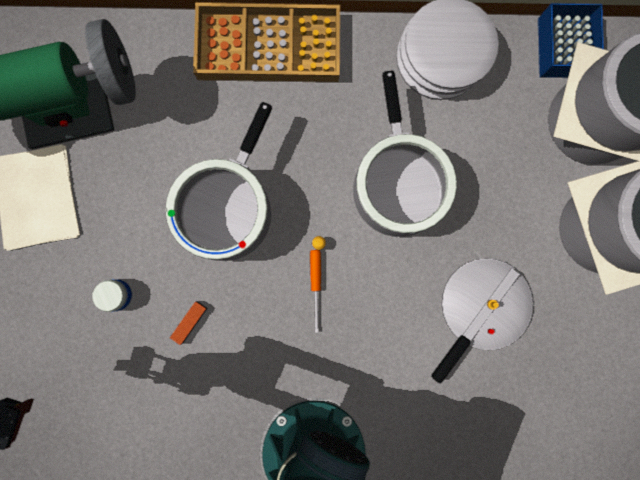

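View pics/wrist0.png

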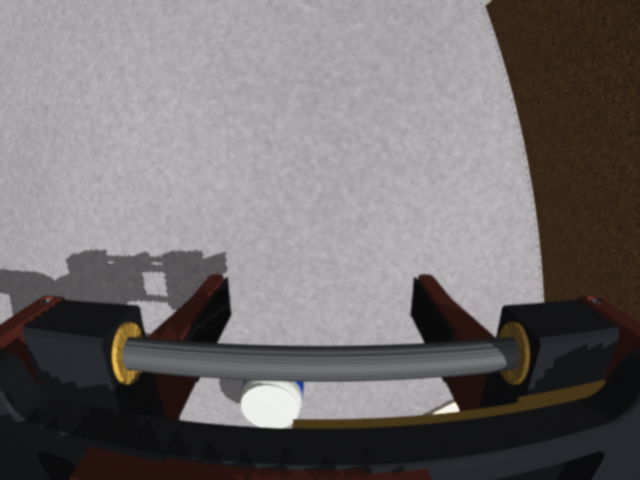

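The scene view shows the marked pot on the right: green dot near (455,250), red near (383,230). In the top view the green dot is at (171,213) and the red at (242,244), with the blue line running below between them. The plain pot is at about (406,185) in the top view.

```bash
cat > h.py <<'E'
import numpy as np, cv2
from scipy.optimize import least_squares
def ray(d,uv,z):
    K,R,t=d["mtx"],d["R"],d["t"]
    uv=np.atleast_2d(uv).astype(float)
    r=np.c_[(uv[:,0]-K[0,2])/K[0,0],(uv[:,1]-K[1,2])/K[1,1],np.ones(len(uv))]@R
    c=-R.T@t
    return c+r*((z-c[2])/r[:,2])[:,None]
def masks(im):
    h=cv2.cvtColor(im,cv2.COLOR_RGB2HSV); H,S,V=cv2.split(h)
    ok=(S>110)&(V>70)
    return {"green":ok&(H>45)&(H<80),"red":ok&((H<6)|(H>174)),"blue":(S>90)&(V>60)&(H>95)&(H<125)}
E
python3 - <<'E'
from h import *
boxes={"top":(155,150,280,270),"scene":(345,215,475,275)}
for n in boxes:
    d=np.load(f"pics/{n}0.npz"); x0,y0,x1,y1=boxes[n]
    P={}
    for k,m in masks(d["image"]).items():
        v,u=np.nonzero(m[y0:y1,x0:x1]); uv=np.c_[u+x0,v+y0]
        p=ray(d,uv,.125); P[k]=p
        print(n,k,len(uv),uv.mean(0),p.mean(0).round(4), "depth",np.median(d["range_z"][uv[:,1],uv[:,0]]))
    pts=P["blue"]
    f=least_squares(lambda c:np.hypot(pts[:,0]-c[0],pts[:,1]-c[1])-.095,[.5,.2])
    c=f.x; f3=least_squares(lambda c:np.hypot(pts[:,0]-c[0],pts[:,1]-c[1])-c[2],[.5,.2,.09]).x
    print("centre",c,f3,np.std(f.fun))
    for k in("green","red"):
        q=P[k].mean(0)[:2]-c; print(k,np.hypot(*q),np.degrees(np.arctan2(q[1],q[0])))
# plane fit rim ring top view
d=np.load("pics/top0.npz"); im=d["image"]
h=cv2.cvtColor(im,cv2.COLOR_RGB2HSV)
m=((h[...,2]>190)).astype(np.uint8); m[:,:155]=0;m[:,280:]=0;m[:150]=0;m[270:]=0
cs,_=cv2.findContours(m,cv2.RETR_EXTERNAL,cv2.CHAIN_APPROX_NONE); c=max(cs,key=len)[:,0]
p=ray(d,c,.125); f=least_squares(lambda c:np.hypot(p[:,0]-c[0],p[:,1]-c[1])-c[2],[.5,.2,.105],loss="soft_l1",f_scale=.002); print("outer",f.x,len(c))
E
```

```text
top green 40 [170.975 212.675] [0.5318 0.3081 0.125 ] depth 1.0707641
top red 39 [241.97435897 244.02564103] [0.467  0.1569 0.125 ] depth 1.066911
top blue 178 [198.38202247 242.45505618] [0.4694 0.2486 0.125 ] depth 1.0658807
centre [0.54300968 0.21410043] [0.54364116 0.2138194  0.09560486] 0.001238266640545353
green 0.09462021487571083 96.77849562920132
red 0.09516295902080335 -143.0505306124466
scene green 25 [455.2  250.64] [0.5292 0.3083 0.125 ] depth 1.0895991
scene red 17 [382.05882353 230.47058824] [0.4639 0.1568 0.125 ] depth 1.1576396
scene blue 77 [429.01298701 235.28571429] [0.4734 0.2579 0.125 ] depth 1.1458294
centre [0.54084905 0.21457782] [0.54173381 0.21416945 0.09583747] 0.0012726780306179474
green 0.09441880593768766 97.0840732177527
red 0.09618198358089747 -143.1041777518241
outer [0.54262518 0.21463033 0.10432258] 278
```

```bash
cat >> h.py <<'E'
from scipy.spatial.transform import Rotation as Ro
C=np.array([.542,.2143])
def pt(a,z=.205,r=.095):
    a=np.radians(a); return np.array([C[0]+r*np.cos(a),C[1]+r*np.sin(a),z])
def cur():
    from plant import status
    s=status.read_state(); q=s["orientation"]; R=Ro.from_quat([*q[1:],q[0]])
    return s,R
def vert(R):
    "turn (tool rotvec) bringing tool y straight down"
    y=R.apply([0,1,0]); ax=np.cross(y,[0,0,-1]); return R.inv().apply(ax)
def plan(W):
    s,R=cur(); print("tcp",s["tcp_pos"].round(4),"F",s["contact_force"].round(2),"t",round(s["clock"],2),"gap",round(s["finger_gap"],3),"turn",vert(R).round(4))
    for w in W: print(np.round(R.inv().apply(np.array(w)-s["tcp_pos"]),4).tolist())
E
python3 - <<'E'
from h import *
s,R=cur(); print(R.as_matrix().round(4)); print(pt(97),pt(217))
plan([pt(97,.255)])
E
```

```text
[[ 9.580e-01 -6.000e-04  2.867e-01]
 [-2.867e-01 -1.300e-03  9.580e-01]
 [-2.000e-04 -1.000e+00 -1.500e-03]]
[0.53042241 0.30859188 0.205     ] [0.46612963 0.15712757 0.205     ]
tcp [0.1719 0.5744 0.302 ] F [-0.11 -0.6  -0.77] t 0.15 gap 1.0 turn [ 0.0015 -0.     -0.0002]
[0.4197, 0.0471, -0.1518]
```

```bash
python3 -m inch '[[[0.0015,0,0,0.035,0,-0.0127,255],[0.0015,0,0,0.07,0,-0.0253,255],[0.0015,0,0,0.105,0,-0.038,255],[0.0015,0,0,0.14,0.004,-0.0506,255],[0.0015,0,0,0.175,0.01,-0.0633,255],[0.0015,0,0,0.21,0.016,-0.076,255],[0.0015,0,0,0.245,0.022,-0.0886,255],[0.0015,0,0,0.28,0.028,-0.1012,255],[0.0015,0,0,0.315,0.033,-0.1139,255],[0.0015,0,0,0.35,0.038,-0.1266,255],[0.0015,0,0,0.385,0.043,-0.1392,255],[0.0015,0,0,0.4197,0.0471,-0.1518,255]]]'
python3 -m inch '[[[0,0,0,0,0,0,255],[0,0,0,0,0,0,255]]]'
python3 - <<'E'
from h import *
plan([pt(97,.255)])
E
```

```text
clock: 1.65
tcp_pos: [0.5311, 0.3077, 0.2545]
orientation: [-0.7, 0.7, -0.103, 0.102]
contact_force: [0.5, -0.8, 0.4]
finger_gap: 0.001
clock: 1.9
tcp_pos: [0.5305, 0.3078, 0.2542]
orientation: [-0.699, 0.7, -0.103, 0.102]
contact_force: [0.1, 0.2, -0.5]
finger_gap: 0.004
tcp [0.5305 0.3078 0.2542] F [ 0.08  0.24 -0.49] t 1.9 gap 0.004 turn [ 0.0007  0.     -0.002 ]
[-0.0003, -0.0008, 0.0008]
```

Run:
```python
from plant import optics
import cv2,numpy as np
a=optics.get_image("scene")["image"][180:300,330:490];b=optics.get_image("wrist")["image"]
cv2.imwrite("pics/s1.png",np.vstack([cv2.resize(a,(640,480))])[:,:,::-1]);cv2.imwrite("pics/w1.png",b[:,:,::-1])
```

```text
(no output)
```

View pics/s1.png

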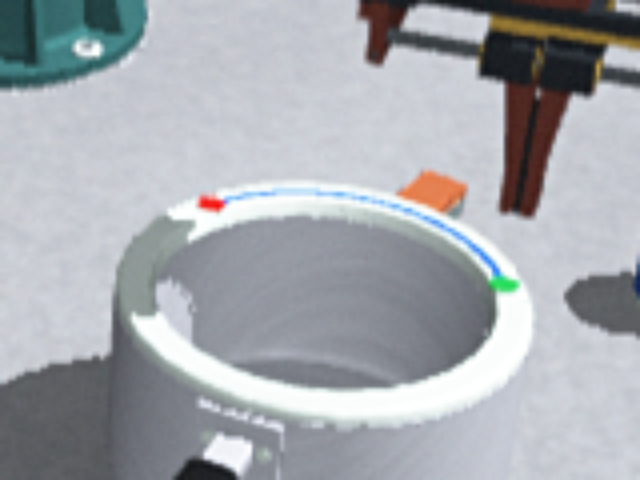

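View pics/w1.png

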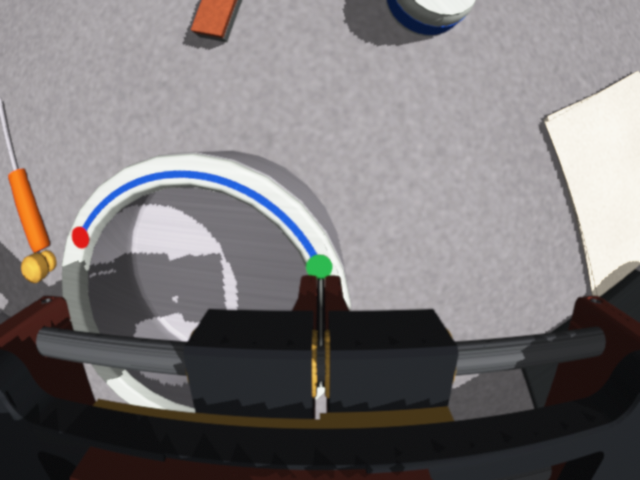

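The scene crop shows the shut fingertips at about (518,212), above the green dot at (505,285). In the wrist view the green dot is at (319,265), in line with the finger joint, and the red dot is at (80,237). I'll cross-check the arc with the wrist camera.

Run:
```python
from h import *
from plant import optics
d=optics.get_image("wrist"); K,R,t=d["mtx"],d["R"],d["t"]
def fray(uv,z):
    a=(uv-np.array([K[0,2],K[1,2]]))/K[0,0]; th=np.hypot(*a.T); 
    r=np.c_[a*(np.sin(th)/th)[:,None],np.cos(th)]@R; c=-R.T@t
    return c+r*((z-c[2])/r[:,2])[:,None]
P={}
for k,m in masks(d["image"]).items():
    m=m.copy(); m[300:]=0; m[:,:55]=0; m[:150]=0; m[:,400:]=0
    v,u=np.nonzero(m); P[k]=fray(np.c_[u,v].astype(float),.125); print(k,len(u),P[k].mean(0).round(4))
p=P["blue"]; f=least_squares(lambda c:np.hypot(p[:,0]-c[0],p[:,1]-c[1])-.095,[.5,.2]); print(f.x,np.std(f.fun))
for k in("green","red"):
    q=P[k].mean(0)[:2]-f.x; print(k,np.hypot(*q),np.degrees(np.arctan2(q[1],q[0])))
plan([pt(97,.208)])
```

```text
green 482 [0.5304 0.3071 0.125 ]
red 287 [0.4654 0.1552 0.125 ]
blue 2048 [0.4697 0.2525 0.125 ]
[0.54127895 0.2127032 ] 0.0013205296127116433
green 0.09498177828287989 96.59826505689497
red 0.09516093620925846 -142.83683166245424
tcp [0.5301 0.3084 0.2546] F [0.61 0.72 0.29] t 2.05 gap 0.005 turn [ 0.0003 -0.     -0.0012]
[0.0003, 0.0466, 0.0002]
```

```bash
sed -i 's/C=np.array(\[.542,.2143\])/C=np.array([.542,.2138])/' h.py
python3 -m inch '[[[0,0,0,0,0.01,0,255],[0,0,0,0,0.02,0,255],[0,0,0,0,0.03,0,255],[0,0,0,0,0.04,0,255],[0,0,0,0,0.043,0,255],[0,0,0,0,0.045,0,255],[0,0,0,0,0.045,0,255]]]'
python3 - <<'E'
from h import *
from plant import optics
plan([pt(97,.207)])
optics.get_image("top"); plan([pt(97,.207)]); optics.get_image("top");plan([pt(97,.207)])
E
```

```text
clock: 2.92
tcp_pos: [0.5302, 0.3084, 0.2097]
orientation: [-0.7, 0.7, -0.102, 0.102]
contact_force: [-0.4, -0.4, -0.4]
finger_gap: 0.007
tcp [0.5302 0.3084 0.2097] F [-0.43 -0.41 -0.43] t 2.92 gap 0.007 turn [ 0.0002  0.     -0.001 ]
[0.0003, 0.0027, -0.0003]
tcp [0.5303 0.3085 0.2099] F [-0.45 -0.63  0.71] t 2.98 gap 0.005 turn [-0.     -0.     -0.0008]
[0.0002, 0.0029, -0.0003]
tcp [0.5303 0.3085 0.21  ] F [-0.67  0.61 -0.4 ] t 3.02 gap 0.007 turn [-0.0001  0.     -0.0007]
[0.0003, 0.003, -0.0003]
```

```bash
python3 -m inch '[[[0,0,0,0,0.001,0,255],[0,0,0,0,0.002,0,255],[0,0,0,0,0.0025,0,255],[0,0,0,0,0.0025,0,255]]]'
```

```text
clock: 3.52
tcp_pos: [0.5303, 0.3085, 0.2074]
orientation: [0.7, -0.7, 0.102, -0.102]
contact_force: [-0.7, 0.1, -0.1]
finger_gap: 0.004
```

```bash
python3 -m inch '[[[0,0,0,0,0.0007,0,255],[0,0,0,0,0.0007,0,255]]]'
```

```text
clock: 3.78
tcp_pos: [0.5302, 0.3085, 0.2066]
orientation: [0.7, -0.7, 0.102, -0.102]
contact_force: [-0.1, -0.1, 0.5]
finger_gap: 0.005
```

```bash
python3 -m inch '[[[0,0,0,0,0.0007,0,255],[0,0,0,0,0.0007,0,255]]]'
```

```text
clock: 4.03
tcp_pos: [0.5302, 0.3084, 0.2059]
orientation: [-0.7, 0.7, -0.102, 0.102]
contact_force: [-0.1, -1.2, -0.7]
finger_gap: 0.006
```

```bash
python3 -m inch '[[[0,0,0,0,0.0005,0,255],[0,0,0,0,0.0005,0,255]]]'
```

```text
clock: 4.28
tcp_pos: [0.5302, 0.3084, 0.2053]
orientation: [-0.7, 0.7, -0.102, 0.102]
contact_force: [0.0, 0.4, -0.0]
finger_gap: 0.007
```

```bash
python3 -m inch '[[[0,0,0,0,0.0005,0,255],[0,0,0,0,0.0005,0,255]]]'
```

```text
clock: 4.53
tcp_pos: [0.5302, 0.3085, 0.205]
orientation: [0.7, -0.7, 0.102, -0.102]
contact_force: [-1.1, 0.4, 1.4]
finger_gap: 0.004
```

```bash
python3 -m inch '[[[0,0,0,0,0.0004,0,255],[0,0,0,0,0.0004,0,255]]]'
```

```text
clock: 4.78
tcp_pos: [0.5303, 0.3085, 0.2048]
orientation: [0.7, -0.7, 0.102, -0.102]
contact_force: [-0.3, -0.3, 2.0]
finger_gap: 0.005
```

```bash
python3 -m inch '[[[0,0,0,0,0.0005,0,255],[0,0,0,0,0.0005,0,255]]]'
python3 - <<'E'
from h import *
from plant import optics
for i in range(4):
    plan([]); optics.get_image("top")
plan([pt(a,.2045) for a in (97,101,105,109,113,117)])
E
```

```text
clock: 5.03
tcp_pos: [0.5303, 0.3085, 0.2046]
orientation: [0.7, -0.7, 0.102, -0.102]
contact_force: [-1.3, -0.8, 5.4]
finger_gap: 0.006
tcp [0.5303 0.3085 0.2046] F [-1.3  -0.8   5.36] t 5.03 gap 0.006 turn [-0.0002 -0.     -0.0006]
tcp [0.5302 0.3085 0.2046] F [-1.27 -1.05  6.3 ] t 5.08 gap 0.005 turn [-0.0001 -0.     -0.0006]
tcp [0.5302 0.3085 0.2046] F [-0.99 -0.72  5.27] t 5.12 gap 0.003 turn [-0.0002 -0.     -0.0007]
tcp [0.5302 0.3085 0.2047] F [-0.83 -0.77  6.02] t 5.17 gap 0.007 turn [-0.0002 -0.     -0.0006]
tcp [0.5302 0.3085 0.2046] F [-0.22 -0.8   5.19] t 5.22 gap 0.007 turn [-0.0002 -0.     -0.0006]
[0.0003, 0.0001, -0.0003]
[-0.0057, 0.0001, -0.0032]
[-0.0115, 0.0001, -0.0064]
[-0.017, 0.0001, -0.0101]
[-0.0223, 0.0001, -0.0142]
[-0.0272, 0.0001, -0.0186]
```

```bash
python3 -m inch '[[[0,0,0,-0.0027,0.0003,-0.0018,255],[0,0,0,-0.0057,0.0003,-0.0032,255],[0,0,0,-0.0086,0.0003,-0.0048,255],[0,0,0,-0.0115,0.0003,-0.0064,255]]]'
python3 - <<'E'
from h import *
plan([pt(a,.2043) for a in (107,109,111,113,115,117,119,121)])
E
```

```text
clock: 5.72
tcp_pos: [0.5178, 0.3058, 0.2047]
orientation: [0.7, -0.699, 0.102, -0.102]
contact_force: [3.5, 0.2, 4.9]
finger_gap: 0.006
tcp [0.5178 0.3058 0.2047] F [3.52 0.22 4.89] t 5.72 gap 0.006 turn [-0.0012 -0.      0.0006]
[-0.0031, 0.0004, -0.0021]
[-0.0058, 0.0004, -0.004]
[-0.0085, 0.0004, -0.006]
[-0.0111, 0.0004, -0.0081]
[-0.0136, 0.0004, -0.0102]
[-0.016, 0.0004, -0.0125]
[-0.0184, 0.0004, -0.0148]
[-0.0207, 0.0004, -0.0172]
```

```bash
python3 -m inch '[[[-0.001,0,0,-0.0031,0.0003,-0.0021,255],[-0.001,0,0,-0.0058,0.0003,-0.004,255],[-0.001,0,0,-0.0085,0.0003,-0.006,255],[-0.001,0,0,-0.0111,0.0003,-0.0081,255],[-0.001,0,0,-0.0136,0.0003,-0.0102,255],[-0.001,0,0,-0.016,0.0003,-0.0125,255]]]'
python3 - <<'E'
from h import *
plan([pt(a,.2043) for a in (121,123,125,127,129,131,133,135)])
E
```

```text
clock: 6.48
tcp_pos: [0.499, 0.2984, 0.2046]
orientation: [0.7, -0.7, 0.102, -0.103]
contact_force: [4.0, 1.9, 4.8]
finger_gap: 0.005
tcp [0.499  0.2984 0.2046] F [4.03 1.85 4.78] t 6.47 gap 0.005 turn [-0.0007 -0.      0.0013]
[-0.0048, 0.0003, -0.0048]
[-0.007, 0.0003, -0.0073]
[-0.0091, 0.0002, -0.0098]
[-0.0111, 0.0002, -0.0125]
[-0.013, 0.0002, -0.0152]
[-0.0149, 0.0002, -0.0179]
[-0.0166, 0.0002, -0.0208]
[-0.0182, 0.0002, -0.0237]
```

```bash
python3 -m inch '[[[-0.0005,0,0.001,-0.0024,0.0003,-0.0024,255],[-0.0005,0,0.001,-0.0048,0.0003,-0.0048,255],[-0.0005,0,0.001,-0.007,0.0003,-0.0073,255],[-0.0005,0,0.001,-0.0091,0.0003,-0.0098,255],[-0.0005,0,0.001,-0.0111,0.0003,-0.0125,255],[-0.0005,0,0.001,-0.013,0.0003,-0.0152,255],[-0.0005,0,0.001,-0.0149,0.0003,-0.0179,255]]]'
python3 - <<'E'
from h import *
plan([pt(a,.2043) for a in (133,135,137,139,141,143,145,147)])
E
```

```text
clock: 7.35
tcp_pos: [0.48, 0.286, 0.2047]
orientation: [0.7, -0.699, 0.102, -0.103]
contact_force: [3.0, 2.9, 5.6]
finger_gap: 0.007
tcp [0.48   0.286  0.2047] F [2.98 2.9  5.63] t 7.35 gap 0.007 turn [-0.0018 -0.      0.0012]
[-0.0019, 0.0004, -0.0034]
[-0.0035, 0.0004, -0.0063]
[-0.005, 0.0004, -0.0092]
[-0.0064, 0.0003, -0.0122]
[-0.0078, 0.0003, -0.0153]
[-0.009, 0.0003, -0.0184]
[-0.0101, 0.0003, -0.0215]
[-0.0111, 0.0003, -0.0247]
```

```bash
python3 -m inch '[[[-0.0015,0,0.001,-0.0019,0.0003,-0.0034,255],[-0.0015,0,0.001,-0.0035,0.0003,-0.0063,255],[-0.0015,0,0.001,-0.005,0.0003,-0.0092,255],[-0.0015,0,0.001,-0.0064,0.0003,-0.0122,255],[-0.0015,0,0.001,-0.0078,0.0003,-0.0153,255],[-0.0015,0,0.001,-0.009,0.0003,-0.0184,255]]]'
python3 - <<'E'
from h import *
from plant import optics
plan([pt(a,.2043) for a in (145,147,149,151,153,155,157,159)])
d=optics.get_image("scene"); 
m=masks(d["image"]); 
for k,b in (("red",(370,220,395,240)),("green",(440,240,470,260))):
    v,u=np.nonzero(m[k][b[1]:b[3],b[0]:b[2]]); print(k,len(u),ray(d,[[u.mean()+b[0],v.mean()+b[1]]],.125).round(4))
E
```

```text
clock: 8.1
tcp_pos: [0.4663, 0.2714, 0.2046]
orientation: [0.7, -0.699, 0.102, -0.103]
contact_force: [3.6, 3.5, 5.1]
finger_gap: 0.009
tcp [0.4663 0.2714 0.2046] F [3.64 3.45 5.1 ] t 8.1 gap 0.009 turn [-0.0018  0.      0.0007]
[-0.0011, 0.0003, -0.0036]
[-0.0021, 0.0003, -0.0067]
[-0.003, 0.0003, -0.0099]
[-0.0038, 0.0003, -0.0132]
[-0.0044, 0.0003, -0.0164]
[-0.005, 0.0003, -0.0197]
[-0.0054, 0.0003, -0.023]
[-0.0057, 0.0002, -0.0263]
red 19 [[0.4648 0.1574 0.125 ]]
green 25 [[0.5292 0.3083 0.125 ]]
```

```bash
python3 -m inch '[[[-0.0015,0,0.0005,-0.0011,0.0002,-0.0036,255],[-0.0015,0,0.0005,-0.0021,0.0002,-0.0067,255],[-0.0015,0,0.0005,-0.003,0.0002,-0.0099,255],[-0.0015,0,0.0005,-0.0038,0.0002,-0.0132,255],[-0.0015,0,0.0005,-0.0044,0.0002,-0.0164,255],[-0.0015,0,0.0005,-0.005,0.0002,-0.0197,255]]]'
python3 - <<'E'
from h import *
plan([pt(a,.2043) for a in (157,159,161,163,165,167,169,171)])
E
```

```text
clock: 8.9
tcp_pos: [0.4554, 0.2542, 0.2047]
orientation: [0.7, -0.699, 0.102, -0.102]
contact_force: [1.7, 5.1, 7.0]
finger_gap: 0.005
tcp [0.4554 0.2542 0.2047] F [1.73 5.09 6.98] t 8.9 gap 0.005 turn [-0.0014 -0.     -0.0005]
[0.0002, 0.0004, -0.0034]
[-0.0001, 0.0004, -0.0067]
[-0.0003, 0.0004, -0.01]
[-0.0004, 0.0004, -0.0134]
[-0.0004, 0.0004, -0.0167]
[-0.0002, 0.0004, -0.02]
[0.0, 0.0003, -0.0233]
[0.0004, 0.0003, -0.0266]
```

```bash
python3 -m inch '[[[-0.001,0,0,0.0002,0.0001,-0.0034,255],[-0.001,0,0,-0.0001,0.0001,-0.0067,255],[-0.001,0,0,-0.0003,0.0001,-0.01,255],[-0.001,0,0,-0.0004,0.0001,-0.0134,255]]]'
python3 - <<'E'
from h import *
plan([pt(a,.2043) for a in (165,167,169,171,173,175,177)])
E
```

```text
clock: 9.4
tcp_pos: [0.4506, 0.2421, 0.2047]
orientation: [0.7, -0.699, 0.103, -0.102]
contact_force: [1.9, 3.7, 7.1]
finger_gap: 0.003
tcp [0.4506 0.2421 0.2047] F [1.86 3.75 7.11] t 9.4 gap 0.003 turn [-0.0016  0.     -0.0016]
[0.0007, 0.0004, -0.0036]
[0.0009, 0.0004, -0.007]
[0.0012, 0.0004, -0.0103]
[0.0016, 0.0004, -0.0136]
[0.0021, 0.0004, -0.0168]
[0.0027, 0.0003, -0.0201]
[0.0034, 0.0003, -0.0233]
```

```bash
python3 -m inch '[[[-0.001,0,-0.001,0.0007,-0.0001,-0.0036,255],[-0.001,0,-0.001,0.0009,-0.0001,-0.007,255],[-0.001,0,-0.001,0.0012,-0.0001,-0.0103,255],[-0.001,0,-0.001,0.0016,-0.0001,-0.0136,255]]]'
python3 - <<'E'
from h import *
plan([pt(a,.2043) for a in (173,175,177,179,181,183,185)])
E
```

```text
clock: 9.9
tcp_pos: [0.4472, 0.2291, 0.2047]
orientation: [0.7, -0.699, 0.104, -0.102]
contact_force: [2.0, 4.5, 4.8]
finger_gap: 0.005
tcp [0.4472 0.2291 0.2047] F [2.03 4.54 4.79] t 9.9 gap 0.005 turn [-0.0014 -0.     -0.0028]
[0.0016, 0.0004, -0.0034]
[0.0022, 0.0004, -0.0067]
[0.0029, 0.0004, -0.0099]
[0.0038, 0.0003, -0.0131]
[0.0047, 0.0003, -0.0163]
[0.0058, 0.0003, -0.0194]
[0.007, 0.0003, -0.0225]
```

```bash
python3 -m inch '[[[-0.001,0,-0.002,0.0016,0.0001,-0.0034,255],[-0.001,0,-0.002,0.0022,0.0001,-0.0067,255],[-0.001,0,-0.002,0.0029,0.0001,-0.0099,255],[-0.001,0,-0.002,0.0038,0.0001,-0.0131,255]]]'
python3 - <<'E'
from h import *
plan([pt(a,.2043) for a in (181,183,185,187,189,191,193)])
E
```

```text
clock: 10.4
tcp_pos: [0.4462, 0.2162, 0.2046]
orientation: [0.7, -0.699, 0.104, -0.102]
contact_force: [-0.1, 6.0, 6.4]
finger_gap: 0.006
tcp [0.4462 0.2162 0.2046] F [-0.13  5.99  6.37] t 10.4 gap 0.006 turn [-0.0017  0.     -0.0028]
[0.002, 0.0003, -0.0037]
[0.0031, 0.0003, -0.0068]
[0.0042, 0.0003, -0.0099]
[0.0055, 0.0003, -0.013]
[0.0069, 0.0003, -0.016]
[0.0084, 0.0003, -0.0189]
[0.01, 0.0002, -0.0218]
```

Normal force is a little high, so I'll ease off slightly.

```bash
python3 -m inch '[[[-0.001,0,-0.002,0.002,-0.0001,-0.0037,255],[-0.001,0,-0.002,0.0031,-0.0001,-0.0068,255],[-0.001,0,-0.002,0.0042,-0.0001,-0.0099,255],[-0.001,0,-0.002,0.0055,-0.0001,-0.013,255]]]'
python3 - <<'E'
from h import *
from plant import optics
plan([pt(a,.2043) for a in (189,191,193,195,197,199,201)])
d=optics.get_image("scene"); 
m=masks(d["image"]); 
for k,b in (("red",(370,220,395,240)),("green",(440,240,470,260))):
    v,u=np.nonzero(m[k][b[1]:b[3],b[0]:b[2]]); print(k,len(u),ray(d,[[u.mean()+b[0],v.mean()+b[1]]],.125).round(4))
E
```

```text
clock: 10.9
tcp_pos: [0.4463, 0.203, 0.2046]
orientation: [0.7, -0.699, 0.105, -0.102]
contact_force: [0.3, 6.1, 8.1]
finger_gap: 0.003
tcp [0.4463 0.203  0.2046] F [0.25 6.12 8.12] t 10.9 gap 0.003 turn [-0.0018  0.     -0.0039]
[0.003, 0.0003, -0.0033]
[0.0045, 0.0003, -0.0063]
[0.0061, 0.0003, -0.0092]
[0.0078, 0.0003, -0.012]
[0.0096, 0.0003, -0.0148]
[0.0115, 0.0003, -0.0175]
[0.0135, 0.0003, -0.0202]
red 19 [[0.4648 0.1574 0.125 ]]
green 25 [[0.5292 0.3083 0.125 ]]
```

```bash
python3 -m inch '[[[-0.0015,0,-0.004,0.003,-0.0003,-0.0033,255],[-0.0015,0,-0.004,0.0045,-0.0003,-0.0063,255],[-0.0015,0,-0.004,0.0061,-0.0003,-0.0092,255],[-0.0015,0,-0.004,0.0078,-0.0003,-0.012,255]]]'
python3 - <<'E'
from h import *
plan([pt(a,.2043) for a in (197,199,201,203,205,207,209)])
E
```

```text
clock: 11.45
tcp_pos: [0.4484, 0.1895, 0.2046]
orientation: [0.7, -0.699, 0.105, -0.102]
contact_force: [-1.1, 5.5, 7.4]
finger_gap: 0.007
tcp [0.4484 0.1895 0.2046] F [-1.1   5.52  7.44] t 11.45 gap 0.007 turn [-0.0003 -0.     -0.004 ]
[0.0037, 0.0003, -0.0026]
[0.0056, 0.0003, -0.0053]
[0.0076, 0.0003, -0.0079]
[0.0096, 0.0003, -0.0105]
[0.0118, 0.0003, -0.013]
[0.0141, 0.0002, -0.0155]
[0.0164, 0.0002, -0.0178]
```

```bash
python3 -m inch '[[[0,0,-0.003,0.0034,-0.0004,-0.0026,255],[0,0,-0.003,0.0054,-0.0004,-0.0053,255],[0,0,-0.003,0.0075,-0.0004,-0.0079,255]]]'
python3 - <<'E'
from h import *
plan([pt(a,.2043) for a in (203,205,207,209,211,213,215,217)])
E
```

```text
clock: 11.82
tcp_pos: [0.4509, 0.1804, 0.2046]
orientation: [0.7, -0.699, 0.106, -0.102]
contact_force: [-1.2, 5.4, 7.5]
finger_gap: 0.001
tcp [0.4509 0.1804 0.2046] F [-1.24  5.41  7.46] t 11.82 gap 0.001 turn [-0.0004  0.     -0.006 ]
[0.0046, 0.0003, -0.0025]
[0.0067, 0.0002, -0.0051]
[0.009, 0.0002, -0.0075]
[0.0113, 0.0002, -0.0098]
[0.0137, 0.0002, -0.0121]
[0.0162, 0.0002, -0.0143]
[0.0188, 0.0002, -0.0164]
[0.0215, 0.0001, -0.0184]
```

```bash
python3 -m inch '[[[0,0,-0.006,0.0046,-0.0005,-0.0025,255],[0,0,-0.006,0.0067,-0.0005,-0.0051,255],[0,0,-0.006,0.009,-0.0005,-0.0075,255]]]'
python3 - <<'E'
from h import *
plan([pt(a,.2043) for a in (207,209,211,213,215,217,219)])
E
```

```text
clock: 12.2
tcp_pos: [0.4548, 0.1711, 0.2044]
orientation: [0.7, -0.699, 0.106, -0.102]
contact_force: [-2.9, 5.0, 5.9]
finger_gap: 0.007
tcp [0.4548 0.1711 0.2044] F [-2.85  5.03  5.86] t 12.2 gap 0.007 turn [ 0.0002  0.     -0.0055]
[0.0026, 0.0001, 0.0004]
[0.0049, 0.0001, -0.002]
[0.0074, 0.0, -0.0043]
[0.0099, 0.0, -0.0064]
[0.0124, 0.0, -0.0085]
[0.0151, 0.0, -0.0105]
[0.0178, -0.0, -0.0124]
```

```bash
python3 -m inch '[[[0,0,-0.005,0.0041,-0.0003,-0.002,255],[0,0,-0.005,0.0067,-0.0003,-0.0043,255],[0,0,-0.005,0.0096,-0.0003,-0.0064,255],[0,0,-0.005,0.0124,-0.0003,-0.0085,255]]]'
python3 - <<'E'
from h import *
plan([pt(a,.2043) for a in (213,215,217,218,219)])
E
```

```text
clock: 12.7
tcp_pos: [0.461, 0.1605, 0.2043]
orientation: [0.7, -0.699, 0.107, -0.102]
contact_force: [-5.1, 7.8, 12.1]
finger_gap: 0.002
tcp [0.461  0.1605 0.2043] F [-5.1   7.78 12.07] t 12.7 gap 0.002 turn [-0.0005 -0.     -0.0074]
[0.0008, 0.0, 0.0018]
[0.0034, -0.0, -0.0003]
[0.006, -0.0, -0.0023]
[0.0074, -0.0, -0.0032]
[0.0087, -0.0, -0.0042]
```

```bash
python3 -m inch '[[[0,0,0,0.0017,-0.0006,-0.0008,255],[0,0,0,0.0034,-0.0006,-0.0014,255]]]'
python3 - <<'E'
from h import *
plan([pt(a,.2043) for a in (215,217,218,219)])
E
```

```text
clock: 12.95
tcp_pos: [0.4616, 0.1589, 0.2045]
orientation: [0.7, -0.698, 0.109, -0.1]
contact_force: [-3.2, 6.3, 8.7]
finger_gap: 0.009
tcp [0.4616 0.1589 0.2045] F [-3.18  6.25  8.74] t 12.95 gap 0.009 turn [-0.0005 -0.     -0.0125]
[0.0024, 0.0001, 0.0012]
[0.005, 0.0001, -0.0008]
[0.0064, 0.0001, -0.0018]
[0.0077, 0.0001, -0.0027]
```

Run:
```python
from h import *
from plant import optics
s,R=cur(); print(s["joint_positions"].round(3),s["joint_torque"].round(2),s["torque"].round(2),s["contact_force"].round(2))
d=optics.get_image("scene")["image"]
cv2.imwrite("pics/s2.png",cv2.resize(d[160:310,320:520],(800,600))[:,:,::-1])
plan([])
```

```text
[ 0.186  0.324  1.855  0.008  0.973 -1.092] [-3.100e+00 -3.895e+01 -1.934e+01 -2.110e+00 -6.400e-01 -1.000e-02] [ 1.21  0.62 -0.01] [-3.18  6.25  8.74]
tcp [0.4617 0.1588 0.2045] F [-0.97  5.69  8.21] t 13.0 gap 0.005 turn [-0.0004 -0.     -0.0125]
```

View pics/s2.png

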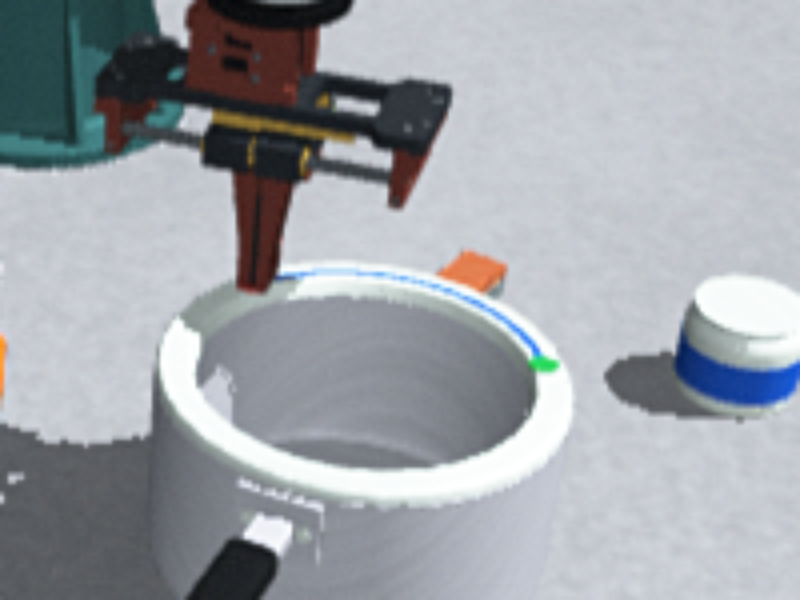

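```bash
python3 -m inch '[[[0,0,-0.006,0.0035,-0.0004,-0.0004,255],[0,0,-0.012,0.005,-0.0004,-0.0010,255],[0,0,-0.012,0.0064,-0.0004,-0.0016,255],[0,0,-0.012,0.007,-0.0004,-0.002,255]]]'
python3 - <<'E'
from h import *
s,R=cur(); tip=s["tcp_pos"]+R.apply([0,.08,0]); q=tip[:2]-C; print("tip",tip.round(4),np.hypot(*q),np.degrees(np.arctan2(q[1],q[0]))%360)
plan([pt(a,.2043) for a in (215,217,218,219)])
E
```

```text
clock: 13.5
tcp_pos: [0.4638, 0.156, 0.2044]
orientation: [0.7, -0.699, 0.108, -0.102]
contact_force: [-6.3, 9.0, 12.6]
finger_gap: 0.004
tip [0.4632 0.1562 0.1244] 0.09763723660744651 216.15904893057683
tcp [0.4638 0.156  0.2044] F [-6.31  9.04 12.6 ] t 13.5 gap 0.004 turn [-0.0002 -0.     -0.0089]
[-0.0007, 0.0001, 0.0033]
[0.002, 0.0, 0.0013]
[0.0033, 0.0, 0.0003]
[0.0047, 0.0, -0.0006]
```

```bash
python3 -m inch '[[[0,0,-0.006,0.002,-0.0009,0,255],[0,0,-0.008,0.004,-0.0009,0,255],[0,0,-0.008,0.0045,-0.0009,0,255]]]'
python3 - <<'E'
from h import *
s,R=cur(); tip=s["tcp_pos"]+R.apply([0,.08,0]); q=tip[:2]-C; print("tip",tip.round(4),np.hypot(*q),np.degrees(np.arctan2(q[1],q[0]))%360)
plan([pt(a,.2043) for a in (215,217,218,219)])
E
```

```text
clock: 13.88
tcp_pos: [0.4647, 0.155, 0.2044]
orientation: [-0.699, 0.699, -0.108, 0.102]
contact_force: [-6.4, 4.9, 10.1]
finger_gap: 0.006
tip [0.464  0.1551 0.1244] 0.09761559694802094 216.9577383390833
tcp [0.4647 0.155  0.2044] F [-6.38  4.86 10.11] t 13.88 gap 0.006 turn [ 0.0013  0.     -0.0084]
[-0.0017, 0.0001, 0.004]
[0.0009, 0.0001, 0.002]
[0.0023, 0.0001, 0.001]
[0.0036, 0.0001, 0.0001]
```

```bash
python3 -m inch '[[[0,0,-0.006,0.003,-0.0009,0.0005,255],[0,0,-0.008,0.004,-0.0009,0.0005,255]]]'
python3 - <<'E'
from h import *
s,R=cur(); tip=s["tcp_pos"]+R.apply([0,.08,0]); q=tip[:2]-C; print("tip",tip.round(4),np.hypot(*q),np.degrees(np.arctan2(q[1],q[0]))%360)
plan([pt(217,.2043)])
E
python3 -m inch '[[[0,0,0,0,-0.004,0,255],[0,0,0,0,-0.012,0,255],[0,0,0,0,-0.025,0,255],[0,0,0,0,-0.045,0,255],[0,0,0,0,-0.07,0,255],[0,0,0,0,-0.095,0,255],[0,0,0,0,-0.12,0,255],[0,0,0,0,-0.12,0,255],[0,0,0,0,-0.12,0,255]]]'
python3 - <<'E'
from h import *
from plant import optics
plan([])
for n in ("scene","top"):
    d=optics.get_image(n); cv2.imwrite(f"pics/{n}3.png",d["image"][:,:,::-1])
    d0=np.load(f"pics/{n}0.npz"); m=masks(d["image"]); m0=masks(d0["image"])
    for k,bb in {"scene":{"red":(370,220,395,240),"green":(440,240,470,260)},"top":{"red":(230,235,255,255),"green":(160,200,185,225)}}[n].items():
        for mm in (m0,m):
            v,u=np.nonzero(mm[k][bb[1]:bb[3],bb[0]:bb[2]]); print(n,k,len(u),ray(d,[[u.mean()+bb[0],v.mean()+bb[1]]],.125).round(4) if len(u) else None)
E
```

```text
clock: 14.12
tcp_pos: [0.4652, 0.1546, 0.2045]
orientation: [-0.699, 0.7, -0.108, 0.103]
contact_force: [-5.3, 4.2, 9.1]
finger_gap: 0.0
tip [0.4646 0.1545 0.1245] 0.09749418425958858 217.43129133620354
tcp [0.4652 0.1546 0.2045] F [-5.32  4.24  9.15] t 14.12 gap 0.0 turn [ 0.0031  0.     -0.0076]
[0.0003, 0.0002, 0.0022]
clock: 15.25
tcp_pos: [0.4658, 0.1545, 0.3241]
orientation: [-0.698, 0.7, -0.108, 0.103]
contact_force: [0.0, -0.4, 0.5]
finger_gap: 0.007
tcp [0.4658 0.1545 0.3241] F [ 0.01 -0.45  0.54] t 15.25 gap 0.007 turn [ 0.0034  0.     -0.008 ]
scene red 17 [[0.4639 0.1568 0.125 ]]
scene red 17 [[0.4642 0.1572 0.125 ]]
scene green 25 [[0.5292 0.3083 0.125 ]]
scene green 25 [[0.5292 0.3083 0.125 ]]
top red 39 [[0.467  0.1569 0.125 ]]
top red 0 None
top green 40 [[0.5318 0.3081 0.125 ]]
top green 0 None
```

View pics/scene3.png

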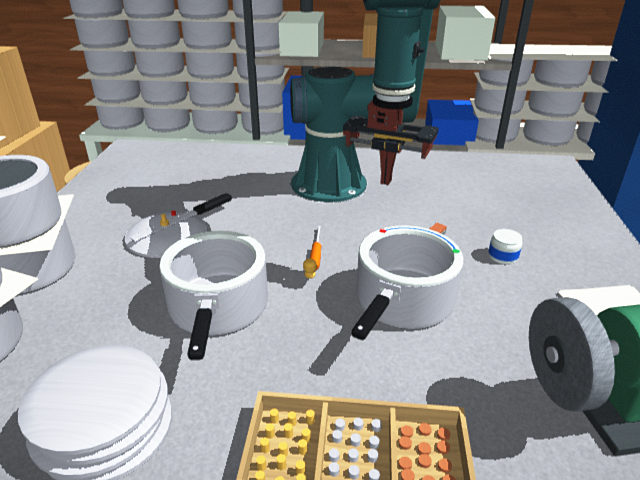

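The fingertips are clear at about (388,180). The marked pot, with dots at (382,230) and (455,250), and all other items are where they were. I'm handing the job in.

```bash
python3 -c "
from plant import ticket; print(ticket.finish_job())"
```

```text
the job is handed in; nothing more can be done
None
```

I touched the rim at the green dot with the fingertips shut, ran them along the blue line to the red dot, then lifted 120 mm clear. It is handed in at about 15 s.

- **Contact:** every reading along the stroke showed contact. The upward force was about 5–8 N over most of the line. It rose to 12–13 N in the last few degrees before the red dot, and 9 N just before lifting, which is firmer than I aimed for. Force was read only between short moves, so short peaks or gaps within a move would not show.
- **Path:** by the end the fingertips ran about 2.5 mm outside the centre line, still on the flat rim. They ended at 217.4° against 217° for the red dot, tilted about 0.5°.
- **Pot and surroundings:** in the scene camera, before and after, the green dot had not moved and the red dot differed by at most 0.5 mm, which is about measurement noise. By eye the other items had not moved. The same check in the top camera gave no dots at the end, probably because the arm was in the way, so it neither confirms nor contradicts this.
- **Hand clear:** the wrist force was back to about zero after the lift.

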